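# Catch kiln stilts off the chute and put their bin away

## Task

Pick up the small metal bin with the wooden handle, hold it up under the lip of the feed chute and push it against the spring paddle so that the gate drops and all four kiln stilts slide into the bin. Keep it there until all four are in, then set the bin on the bench in front of the steel case and slide it fully home into the case with the handle outside, and let go. Leave the moulds and the knife undisturbed.

Things in the scene. Friction and masses are not known exactly. Their poses are not given: they have to be found in the camera images.
- bin: open-topped metal bin, 130 (x) x 80 (y) x 55 mm high, walls 3 mm, 160 g, on the bench; origin under the centre of the box; +x points away from the handle. Its -x end has a 70 mm high front plate (outer face at x = -68 mm), from whose middle a level wooden handle bar sticks out: 12 mm wide (y), 22 mm tall, to x = -155 mm, mid-height 24 mm over the bin's underside
- bin_grip (a point): point to grip on the bin's handle: middle of the bar's section, at x = -125, z = 24 mm in the bin's frame; close the fingers along the bin's y
- chute: fixed steel chute on a wooden post; origin on the bench under the lip; its +x (level) points up the slope, so stilts slide off towards -x. Trough 44 mm wide inside, walls 27 mm high, 190 mm long, sloping 32 degrees; its floor ends at the lip. Post and base plate stand at x = 70 to 210 mm, clear of the bin
- lip (a point): middle of the lower end of the chute's floor, 165 mm over the bench
- paddle (a point): middle of the front (-x) face of the paddle, a black rubber crossbar 44 mm wide, 16 mm thick, under the lip, 115 mm over the bench, at chute x = +2 mm when shut. Pushed 25 to 30 mm towards the chute's +x (3 N, nearly level) it drops the gate; a spring shuts it. Hold the bin's rim about 132 mm over the bench, its end wall square to the push; the gate dips into its mouth, not below z = 115 mm
- gate (a joint): hinge of gate and paddle (one part): 0 = shut (gate stands 15 mm above the chute floor at the lip), stilts pass from about 0.35, stop at 0.6 rad
- stilt0: glazed stoneware kiln stilt: three fused round lobes, about 36 mm across, 18 mm thick, cream, 20 g; number 1 of four in the chute's queue counted from the gate; origin at its centre
- stilt1: glazed stoneware kiln stilt: three fused round lobes, about 36 mm across, 18 mm thick, cream, 20 g; number 2 of four in the chute's queue counted from the gate; origin at its centre
- stilt2: glazed stoneware kiln stilt: three fused round lobes, about 36 mm across, 18 mm thick, cream, 20 g; number 3 of four in the chute's queue counted from the gate; origin at its centre
- stilt3: glazed stoneware kiln stilt: three fused round lobes, about 36 mm across, 18 mm thick, cream, 20 g; number 4 of four in the chute's queue counted from the gate; origin at its centre
- case: fixed dark steel case on the bench, open at its front (-x) and bottom; origin on the bench where the bin's origin lies when fully home; +x points into the case, as the bin's +x must. Inside 86 mm wide, 64 mm high, from x = -62 to the back wall at +65 mm; rails overhang 10 mm along the top edges, so the bin must slide in along the bench. Flared guides at the mouth reach 14 mm farther to -x
- cup_mould: bystander: tapered plaster cup mould with a dark strap, 100 mm wide, 130 mm high; origin under its centre
- dish_mould: bystander: low round plaster mould, 140 mm wide, 40 mm high; origin under its centre
- knife: bystander: flat spatula knife lying on the bench, 200 mm long
Things that resemble listed ones, but are neither listed nor needed, are in the scene too. Of the things like the bin, leave any that is pink; of the rest the larger one is meant.

How it is judged:
By the outcome, as a careful person would: the job done as asked, in the order asked, and still so for the second after the job is handed in, with the robot touching nothing.
It also fails if it takes over 54 s, if anything falls off the work surface, if the arm or the gripper's body presses on something with over 40 N, if the wrist force passes 120 N, or if a joint passes its speed limit or range.

## Robot

A 7-joint arm with a two-finger parallel gripper is mounted at the origin on the work surface. World frame = base frame: x ahead of the robot, y to its left, z up, the work surface at z = 0. Lengths are in m, angles in rad, forces in N, time in s.
With the tool pointing down it reaches from about 0.425 to 0.925 m from the base axis. Payload 6.8 kg.
Tool frame: the origin (TCP) lies between the finger pads; the fingertips stand r.tip_reach ahead of it and the grasp point (between the pads) lies 6 mm ahead of it (r.tip_reach is the distance from the TCP to the fingertips, in m); z points along the fingers, x is the direction in which the jaws open and shut, and the axes are right-handed (so a half turn about z gives the same grasp; the last joint's range is limited). The gripper opens to 85 mm and grips with 20 to 120 N. Pads are 22 mm wide; open, the fingers measure 114 mm over their backs; the gripper's body (76 mm by 85 mm) begins 54 mm behind the grasp point. The pads swing forward as they close: fully open they stand 13 mm farther back than shut.
Start: joints at [1.094, 0.477, 0.022, 1.555, -0.011, 1.109, -0.083], TCP at [0.243, -0.63, 0.256] pointing down, gripper open.
Joint ranges: [-2.96, 2.96], [-0.34, 2.1], [-1.41, 1.46], [0.24, 2.44], [-1.37, 4.51], [0.17, 1.92], [-2.96, 2.96]. Speed limits (rad/s): [2.39, 2.39, 3.14, 3.14, 3.14, 3.14, 3.14].

## Interface

Orientations are given as a rotation vector (axis times angle).
In Python, from plant import monitor, eyes, finish_job, silhouettes, r gives the robot as it stands.
- The arm moves only by the tool step_arm, never from a script. Its argument "series" is a list of rows, each a list of 7 numbers: the turn, a rotation vector about the tool's x, y, z in rad, then the shift along the tool's x, y, z in mm, then the opening in per cent of the stroke, from 0 (shut) to 100 (fully open). A call has 1 to 12 rows; each row is the pose to reach, as a shift and turn from the pose measured when the call began, along the tool's axes at that moment; what a row does not reach only later rows make up. A row lasts 1/12 s, in which the tool goes at most 41.7 mm and 7.16 degrees, less where a joint would pass 70% of its speed; a pose out of reach is approached as far as the arm can. A call with a gripper value outside its range is refused whole. The fingers move at their own pace and stop on an object; "squeeze" is the grip in N (left out, the last holds). Time passes only in rows, so rows that repeat a pose let the fingers close. It gives the time, the measured TCP pose, the force and the opening at its end, in the units of the state.
- monitor.get_state(): the state, without advancing time (a new reading comes with each control period).
- eyes.grab_frame(name): name is "side" or "top" or "wrist"; returns a dict with "image" (420x560x3 uint8, red, green, blue), "fx", "fy", "cx", "cy" (pixels), "R" (3x3) and "t" (3): a world point X has camera coordinates R X + t; the wrist camera has in their place "hand_eye" (4x4, takes a point from camera to tool coordinates, whose origin is the TCP and whose axes are the tool frame's). Camera axes: x right, y down, z forward; pixel columns grow to the right and rows downward; lengths in m; the calibration is good to about 2 mm. A picture is of the moment at which its call begins: read the wrist's pose just before it. There is no depth.
- finish_job(): hands the job in, once; it reports no verdict.
Trained networks look in a picture, given as the dict that the camera call returned (one of the last four; its "shot" number tells which), for a name from the list of things; names that differ only in an ending like _2 or _b are one class to them, and where a whole thing is asked for, a point or a joint stands for the part that bears it (a point fixed in the world has none). Each returns a list of dicts, best first, with "conf" (0 to 1); they miss things now and then, are a little off and sometimes report something else, mostly with a low value. They report only what shows in the picture. A call takes as long as a camera call. They do not tell look-alikes from the thing itself.
- silhouettes(picture, thing): "mask" (420x560 bool, what is visible of it) and "extent" ([left, top, right, bottom] in pixels, round what is visible of it).
The state is a dict: "time": time; "qpos": joint angles; "dq": joint speeds; "joint_torque": joint torques, N m; "position": TCP position; "ee_rot": TCP orientation; "ft_force": force on the tool from outside, world axes, zero at the start; "torque": the same for the moment, N m; "width": finger opening in m.
Only numpy, scipy, OpenCV 4.12 (cv2) and the standard library are available. Lean on these libraries where they do the work, as an engineer would, in place of code of your own. Each camera call takes 0.05 s, during which the arm holds its last target. There are 200 camera calls.

## Working session

There is one attempt and no reset: what is moved stays moved. The work goes in short steps, Python scripts to look and compute and a tool call to move; the robot and the scene stay as the last step left them, time stands still between calls to the robot, and variables do not carry over. Pictures are saved under pics/ and viewed, about 8 in all and at most 12, crops included, and the job is handed in when it is done.

Besides the shell and the picture viewer there is one more tool, called by a JSON object that holds its "api" and its "payload". step_arm: Moves the arm, as the interface text tells. Its arguments: {"type":"object","properties":{"series":{"type":"array"},"squeeze":{"type":"number"}},"required":["series"]}

```bash
ls; mkdir -p pics; python3 - <<'E'
from plant import monitor, eyes, silhouettes, r
import cv2, numpy as np, pickle
s=monitor.get_state(); print({k:np.round(v,3) for k,v in s.items()}, r.tip_reach)
D={}
for n in ("side","top"):
    p=eyes.grab_frame(n); D[n]=p
    print(n,p['fx'],p['cx'],p['cy'],np.round(p['R'],3).tolist(),np.round(p['t'],3))
    cv2.imwrite(f'pics/{n}0.png',p['image'][:,:,::-1])
    for th in ("bin","chute","paddle","case","stilt0","cup_mould","dish_mould","knife"):
        for d in silhouettes(p,th):
            if d['conf']>.2: print(n,th,round(d['conf'],2),d['extent'])
pickle.dump(D,open('f0.pkl','wb'))
E
```

```text
pics
{'time': np.float64(0.0), 'qpos': array([ 1.094,  0.478,  0.022,  1.556, -0.011,  1.109, -0.083]), 'dq': array([-0.002,  0.001, -0.001, -0.   , -0.   , -0.001,  0.   ]), 'joint_torque': array([ 0.0000e+00, -5.9644e+01,  1.6070e+00, -2.8120e+01,  1.2000e-02,
        9.0000e-03, -0.0000e+00]), 'position': array([ 0.243, -0.629,  0.255]), 'ee_rot': array([-2.59 ,  1.776,  0.003]), 'ft_force': array([-0.184,  0.527, -0.431]), 'torque': array([-0.029,  0.034, -0.019]), 'width': np.float64(0.086)} 0.025
side 515.8168987394636 281.2342550822692 206.26688922033003 [[0.956, -0.294, -0.011], [-0.231, -0.726, -0.648], [0.183, 0.622, -0.761]] [-0.512  0.229  1.276]
side bin 0.95 [170.3, 296.2, 222.3, 393.4]
side bin 0.91 [237.0, 205.6, 318.0, 242.7]
side bin 0.63 [327.4, 146.4, 378.4, 178.9]
side bin 0.54 [265.7, 59.2, 302.2, 151.9]
side bin 0.25 [270.5, 116.1, 286.6, 138.3]
side chute 0.63 [262.1, 52.5, 302.8, 154.8]
side paddle 0.68 [265.4, 113.5, 286.8, 141.3]
side case 0.78 [316.2, 274.9, 393.3, 346.0]
side stilt0 0.54 [270.5, 113.7, 284.1, 123.3]
side stilt0 0.42 [274.9, 82.2, 284.7, 96.1]
side cup_mould 0.89 [345.1, 191.5, 384.6, 247.9]
side dish_mould 0.69 [200.6, 133.5, 240.7, 171.0]
side dish_mould 0.57 [271.4, 83.3, 283.3, 94.0]
side knife 0.9 [292.3, 360.6, 331.1, 419.9]
top 483.156527059432 276.05067918475595 201.10027601537365 [[-0.028, -1.0, -0.012], [-0.991, 0.029, -0.128], [0.129, 0.008, -0.992]] [-1.000e-03  5.670e-01  1.319e+00]
top bin 0.91 [166.9, 100.0, 220.0, 143.2]
top bin 0.82 [235.9, 172.1, 277.1, 245.9]
top bin 0.8 [310.7, 281.0, 393.7, 329.8]
top chute 0.68 [77.9, 139.6, 166.1, 201.1]
top chute 0.53 [155.8, 175.2, 161.9, 190.2]
top case 0.97 [328.1, 146.3, 388.3, 204.3]
top stilt0 0.64 [154.2, 175.1, 164.2, 191.7]
top stilt0 0.4 [125.6, 166.8, 138.0, 175.5]
top cup_mould 0.66 [262.2, 112.5, 298.2, 153.7]
top dish_mould 0.9 [111.3, 216.7, 156.7, 268.5]
top knife 0.92 [382.8, 209.7, 449.0, 264.1]
```

```bash
python3 - <<'E'
import cv2,numpy as np
a=cv2.imread('pics/side0.png');b=cv2.imread('pics/top0.png')
cv2.imwrite('pics/s0.png',cv2.resize(a[40:420,140:560-100],(800,950))[:0+950]) if 0 else None
cv2.imwrite('pics/top_c.png',cv2.resize(b[80:350,60:460],None,fx=2,fy=2,interpolation=cv2.INTER_CUBIC))
cv2.imwrite('pics/side_c.png',cv2.resize(a[40:420,140:420],None,fx=1.57,fy=1.57,interpolation=cv2.INTER_CUBIC))
E
```

```text
(no output)
```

View pics/top_c.png

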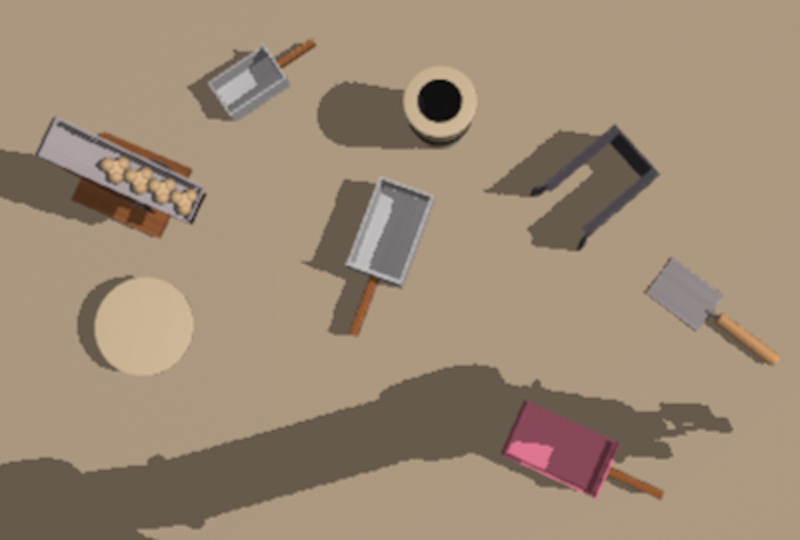

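View pics/side_c.png

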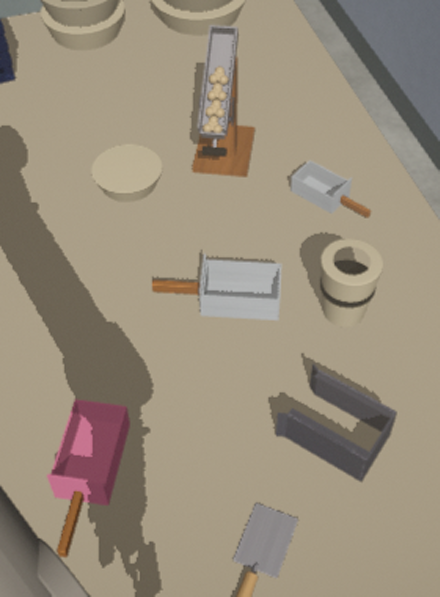

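Candidates for the bin, in the top crop: grey bin at (390,232), small grey one at (248,82), pink one at (560,448). Pink is excluded and the larger grey one is meant, at full-image (255,196). The case is at (600,185) and opens to the lower left. The chute's lip is at (200,205) and its +x points left. Next I fit the models to the masks and confirm in a crop.

```bash
cat > h.py <<'E'
import numpy as np, cv2
from scipy.optimize import minimize
from scipy.spatial.transform import Rotation as Ro
def proj(p,X):
    c=np.asarray(X)@np.array(p['R']).T+p['t']
    return np.c_[p['fx']*c[:,0]/c[:,2]+p['cx'],p['fy']*c[:,1]/c[:,2]+p['cy']]
def box(x0,x1,y0,y1,z0,z1): return np.array([[x,y,z] for x in(x0,x1) for y in(y0,y1) for z in(z0,z1)])/1000.
BIN=[box(-65,65,-40,40,0,55),box(-68,-65,-40,40,0,70),box(-155,-68,-6,6,13,35)]
w=4
CASE=[box(-62,69,43,47,0,68),box(-62,69,-47,-43,0,68),box(65,69,-47,47,0,68),box(-62,69,33,47,64,68),box(-62,69,-47,-33,64,68)]
def place(q,B): 
    c,s=np.cos(q[3]),np.sin(q[3]); return B@np.array([[c,-s,0],[s,c,0],[0,0,1]]).T+[q[0],q[1],q[2]]
K=4
def raster(p,q,boxes):
    m=np.zeros((420*K//2,560*K//2),np.uint8)
    for b in boxes:
        h=cv2.convexHull((proj(p,place(q,b))*K/2).astype(np.float32))
        cv2.fillConvexPoly(m,(h*16).round().astype(np.int32),1,shift=4)
    return m>0
def fit(views,q0,boxes,z=True):
    M=[(p,cv2.resize(m.astype(np.uint8),None,fx=K/2,fy=K/2,interpolation=cv2.INTER_LINEAR)>0) for p,m in views]
    def f(v):
        q=[v[0],v[1],v[2] if z else 0,v[3]]; L=0
        for p,m in M:
            a=raster(p,q,boxes); L+=1-(a&m).sum()/(a|m).sum()
        return L/len(M)
    q=np.array(q0,float)
    for s in (1,.4,.2):
        S=np.vstack([q]+[q+s*d for d in np.diag([.02,.02,.01,.15])])
        o=minimize(f,q,method='Nelder-Mead',options=dict(initial_simplex=S,xatol=1e-4,fatol=1e-5)); q=o.x
    return q,o.fun
def tri(views):
    A=[];b=[]
    for p,(u,v) in views:
        R=np.array(p['R']);d=R.T@[(u-p['cx'])/p['fx'],(v-p['cy'])/p['fy'],1];d/=np.linalg.norm(d)
        C=-R.T@np.array(p['t']);P=np.eye(3)-np.outer(d,d);A.append(P);b.append(P@C)
    return np.linalg.solve(sum(A),sum(b))
def ray(p,u,v,z):
    R=np.array(p['R']);d=R.T@[(u-p['cx'])/p['fx'],(v-p['cy'])/p['fy'],1];C=-R.T@np.array(p['t'])
    return C+d*(z-C[2])/d[2]
E
cat > m1.py <<'E'
from plant import eyes, silhouettes
from h import *; import pickle
S=eyes.grab_frame('side');T=eyes.grab_frame('top')
def near(p,n,uv):
    L=[d for d in silhouettes(p,n) if d['conf']>.4]
    return min(L,key=lambda d:np.hypot((d['extent'][0]+d['extent'][2])/2-uv[0],(d['extent'][1]+d['extent'][3])/2-uv[1]))['mask']
out={}
for n,u1,u2,B,yaw in (('bin',(277,224),(256,209),BIN,-.3),('case',(354,310),(358,175),CASE,-.8)):
    v=[(S,near(S,n,u1)),(T,near(T,n,u2))]
    c=ray(T,*u2,.03)
    q,e=fit(v,[c[0],c[1],0,yaw],B); out[n]=q; print(n,np.round(q,4),round(e,3))
    q2,e2=fit(v,q,B,False); print('  z=0',np.round(q2,4),round(e2,3)); out[n]=q2
    for p,m in v:
        print([round(1-(a&mm).sum()/(a|mm).sum(),3) for a,mm in [(raster(p,[q2[0],q2[1],0,q2[3]],B),cv2.resize(m.astype(np.uint8),None,fx=2,fy=2)>0)]])
pickle.dump((S,T,out),open('m1.pkl','wb'))
def crop(p,x,y,w,h,f,ov):
    I=cv2.resize(p['image'][y:y+h,x:x+w,::-1],None,fx=f,fy=f,interpolation=cv2.INTER_CUBIC)
    for n,B in ov:
        q=out[n].copy();q[2]=0
        for b in B[:3]:
            hu=cv2.convexHull(((proj(p,place(q,b))-[x,y]+.5)*f).astype(np.float32)).astype(np.int32)
            cv2.polylines(I,[hu],True,(0,0,255),1)
    return I
a=crop(T,68,132,100,75,4,[]);b=crop(S,240,45,100,110,4,[])[:440]
c=crop(T,225,165,60,90,3,[('bin',BIN)]);d=crop(T,315,140,90,75,3,[('case',CASE)])
I=np.zeros((590,800,3),np.uint8)
I[:300,:400]=a;I[:440,400:]=b;I[305:305+270,:180]=c;I[305:305+225,190:190+210]=d[:,:210]
cv2.imwrite('pics/mos1.png',I)
E
python3 m1.py
```

```text
bin [ 5.826e-01  3.820e-02  3.000e-04 -3.819e-01] 0.064
  z=0 [ 0.5832  0.0386  0.0057 -0.3771] 0.064
[np.float64(0.076)]
[np.float64(0.051)]
case [ 6.393e-01 -2.518e-01  5.000e-04 -8.924e-01] 0.131
  z=0 [ 0.6393 -0.252   0.0023 -0.8916] 0.131
[np.float64(0.116)]
[np.float64(0.146)]
```

View pics/mos1.png

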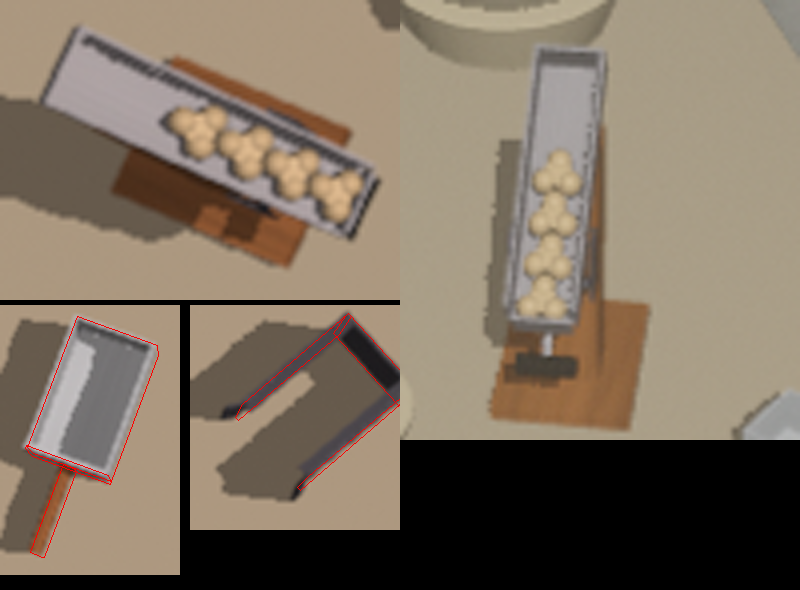

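The mosaic confirms the large grey bin: the overlay sits on it within about 2 mm, with the handle toward the robot. The case is seen with its mouth to the lower left, and its fit is looser. Chute trough corners in the top view are about (87.5,138.8), (78.5,157.8), (162.5,176.5) and (156.2,192); the paddle is at side (276.4,136.5).

```bash
cat >> h.py <<'E'
def move(st,grasp,heading,lead=.006):
    """row numbers taking the tool to grasp point (world) with tool straight down, tool x at heading (deg)"""
    R0=Ro.from_rotvec(st['ee_rot']);h=np.radians(heading);c,s=np.cos(h),np.sin(h)
    Rt=Ro.from_matrix(np.array([[c,s,0],[s,-c,0],[0,0,-1]]))
    d=R0.inv().apply(np.array(grasp)+[0,0,lead]-st['position'])*1000
    print('turn',np.round((R0.inv()*Rt).as_rotvec(),3),'shift',np.round(d,1))
def show(st):
    x,y,z=Ro.from_rotvec(st['ee_rot']).as_matrix().T
    print('t',round(st['time'],2),'grasp',np.round(st['position']+.006*z,4),'head',round(np.degrees(np.arctan2(x[1],x[0])),1),'z',np.round(z,3),'w',round(st['width'],4),'F',np.round(st['ft_force'],1),'q',np.round(st['qpos'],2))
E
python3 - <<'E'
from h import *; import pickle
from scipy.optimize import least_squares
from plant import monitor
S,T,o=pickle.load(open('m1.pkl','rb'))
a=np.radians(32);ca,sa=np.cos(a),np.sin(a)
obs=[(T,0,1,(87.5,138.75)),(T,0,-1,(78.5,157.75)),(T,1,1,(162.5,176.5)),(T,1,-1,(156.25,192)),(S,0,-1,(291.75,56.5)),(S,0,1,(273.25,56))]
# label: far/near end, side sign: resolve left/right by yaw
for perp in (0,1):
  best=None
  for sg in (1,-1):
    def f(v):
        R=[]
        for p,e,s,uv in obs:
            L=0 if e else .19
            X=np.array([L*ca-(sa*.027 if perp else 0), sg*s*.024,(.027*ca if perp else .027/ca)+.165+L*sa])
            R.append(proj(p,place([v[0],v[1],v[3],v[2]],X[None]))[0]-uv)
        return np.concatenate(R)
    for y0 in (.8,1.2,1.5):
        r_=least_squares(f,[.6,.28,y0,0]);
        if best is None or r_.cost<best.cost: best=r_;bs=sg
  print(perp,bs,np.round(best.x,4),round(best.cost,2),np.round(best.fun,1))
  q=best.x
  print(' paddle pred side',proj(S,place([q[0],q[1],q[3],q[2]],np.array([[.002,0,.115],[.002,.022,.115],[.002,-.022,.115]]))).round(1).tolist())
print('paddle ray z=.115',ray(S,276.4,136.5,.115))
b=o['bin'];c=o['case']
g=place([b[0],b[1],0,b[3]],np.array([[-.125,0,.024]]))[0];print('grip',g,np.degrees(b[3]),np.degrees(c[3]))
for n,u1,u2 in(('cup',0,0),):pass
print(ray(T,280,133,.13),ray(T,134,242,.04))
st=monitor.get_state();show(st);move(st,[g[0],g[1],.2],90+np.degrees(b[3]))
E
```

```text
0 -1 [ 0.5998  0.2765  1.1181 -0.0082] 323.55 [  1.7   0.4   1.3  -0.2  -0.6  -1.5  -2.8   0.2 -18.3  -0.8  17.1   1. ]
 paddle pred side [[274.0, 143.3], [266.5, 142.5], [281.6, 144.0]]
1 -1 [6.0600e-01 2.8940e-01 1.1181e+00 7.0000e-04] 323.55 [  1.7   0.4   1.3  -0.2  -0.6  -1.5  -2.8   0.2 -18.3  -0.8  17.1   1. ]
 paddle pred side [[274.8, 137.6], [267.2, 136.9], [282.4, 138.3]]
paddle ray z=.115 [0.61291822 0.29506905 0.115     ]
grip [0.46702355 0.08467026 0.024     ] -21.607177163802934 -51.084053027145984
[ 0.73643208 -0.03390248  0.13      ] [0.46315786 0.38003511 0.04      ]
t 1.2 grasp [ 0.2434 -0.6296  0.2503] head -68.9 z [-0.  0. -1.] w 0.0857 F [-0.4  0.5 -0. ] q [ 1.09  0.48  0.02  1.56 -0.01  1.11 -0.08]
turn [-0.     0.    -2.396] shift [-585.6 -466.1   50.3]
```

{"api": "step_arm", "payload": {"series": [[0,0,-0.6,-150,-150,0,100],[0,0,-1.2,-290,-300,0,100],[0,0,-1.2,-290,-300,0,100],[0,0,-1.2,-290,-300,0,100],[0,0,-1.2,-290,-300,0,100],[0,0,-1.2,-290,-300,0,100],[0,0,-1.2,-290,-300,0,100],[0,0,-1.2,-290,-300,0,100],[0,0,-1.2,-290,-300,0,100],[0,0,-1.2,-290,-300,0,100],[0,0,-1.2,-290,-300,0,100],[0,0,-1.2,-290,-300,0,100]]}}

```text
time: 2.2
position: [0.4199, -0.2486, 0.2567]
ee_rot: [3.141, 0.005, 0.002]
ft_force: [-1.3, -1.3, -0.8]
width: 0.0852
```

```bash
python3 - <<'E'
from h import *; import pickle
from scipy.optimize import least_squares
from plant import monitor
st=monitor.get_state();show(st);move(st,[.467,.0847,.15],68.4)
S,T,o=pickle.load(open('m1.pkl','rb'))
a=np.radians(32);ca,sa=np.cos(a),np.sin(a)
obs=[(T,0,1,(87.5,138.75)),(T,0,-1,(78.5,157.75)),(T,1,1,(162.5,176.5)),(T,1,-1,(156.25,192)),(S,0,1,(291.75,56.5)),(S,0,-1,(273.25,56))]
def f(v):
    R=[]
    for p,e,s,uv in obs:
        L=0 if e else .19
        X=np.array([L*ca-sa*.027,-s*.024,.027*ca+.165+L*sa])
        R.append(proj(p,place([v[0],v[1],v[3],v[2]],X[None]))[0]-uv)
    return np.concatenate(R)
b=least_squares(f,[.6,.28,1.1,0]);q=b.x;print(q,b.cost,b.fun.round(1))
print(proj(S,place([q[0],q[1],q[3],q[2]],np.array([[.002,0,.115]]))))
E
```

```text
t 2.2 grasp [ 0.4199 -0.2486  0.2507] head 0.2 z [ 0.001 -0.    -1.   ] w 0.0852 F [-1.3 -1.3 -0.8] q [ 0.76  0.19 -0.39  1.97  0.09  0.99  0.32]
turn [ 1.000e-03 -1.000e-03 -1.191e+00] shift [  48.1 -333.1  100.8]
[0.6059739  0.28796981 1.12384725 0.00287751] 8.226648651083392 [ 1.7  0.5  1.4 -0.  -0.3 -1.7 -2.4  0.1 -1.5  0.1 -0.  -0.7]
[[274.88350057 137.36816695]]
```

{"api": "step_arm", "payload": {"series": [[0,0,-0.6,25,-165,0,100],[0,0,-1.19,48,-333,60,100],[0,0,-1.19,48,-333,80,100],[0,0,-1.19,48,-333,100,100],[0,0,-1.19,48,-333,100,100],[0,0,-1.19,48,-333,100,100],[0,0,-1.19,48,-333,100,100],[0,0,-1.19,48,-333,100,100],[0,0,-1.19,48,-333,100,100],[0,0,-1.19,48,-333,100,100],[0,0,-1.19,48,-333,100,100],[0,0,-1.19,48,-333,100,100]]}}

```text
time: 3.2
position: [0.4673, 0.0829, 0.1564]
ee_rot: [2.603, 1.758, -0.0]
ft_force: [-0.1, -0.5, -0.0]
width: 0.0854
```

```bash
cat >> h.py <<'E'
def wrist(eyes,monitor):
    st=monitor.get_state();p=eyes.grab_frame('wrist')
    M=np.eye(4);M[:3,:3]=Ro.from_rotvec(st['ee_rot']).as_matrix();M[:3,3]=st['position']
    W=np.linalg.inv(M@np.array(p['hand_eye']));p=dict(p);p['R']=W[:3,:3];p['t']=W[:3,3];return st,p
E
python3 - <<'E'
from h import *; import pickle
from plant import monitor,eyes,silhouettes
st,p=wrist(eyes,monitor);show(st)
S,T,o=pickle.load(open('m1.pkl','rb'))
q=o['bin'].copy();q[2]=0
print([(round(d['conf'],2),d['extent']) for d in silhouettes(p,'bin')])
I=p['image'][:,:,::-1].copy()
for b in BIN:
    cv2.polylines(I,[cv2.convexHull(proj(p,place(q,b)).astype(np.float32)).astype(np.int32)],True,(0,0,255),1)
cv2.imwrite('pics/w1.png',I); pickle.dump((st,p),open('w1.pkl','wb'))
E
```

```text
t 3.2 grasp [0.4673 0.0829 0.1504] head 68.1 z [ 0.    -0.001 -1.   ] w 0.0854 F [-0.1 -0.5 -0. ] q [ 0.32  0.37 -0.74  2.08  0.35  0.81  0.56]
[(0.81, [234.3, 168.3, 345.2, 342.3]), (0.55, [490.8, 413.2, 500.3, 417.2])]
```

View pics/w1.png

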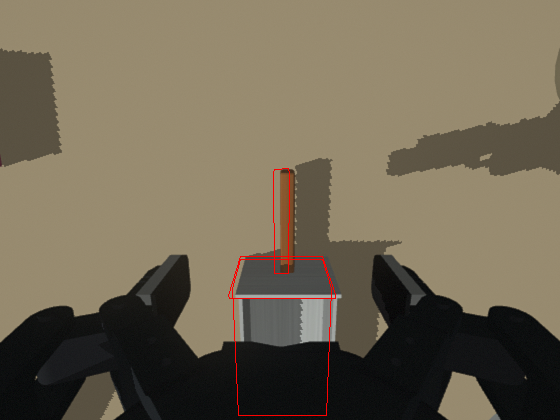

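The wrist picture shows the handle from (288,170) to (287,270). The model overlay lies about 5 px to the left, so I correct from this view.

```bash
python3 - <<'E'
from h import *; import pickle
st,p=pickle.load(open('w1.pkl','rb'));o=pickle.load(open('m1.pkl','rb'))[2]
hsv=cv2.cvtColor(p['image'],cv2.COLOR_RGB2HSV)
m=(hsv[...,1]>130)&(hsv[...,0]<20);m[:165]=0;m[280:]=0;m[:,:260]=0;m[:,310:]=0
P=[]
for v in (178,200,220,240,260):
    u=np.where(m[v])[0]; x=ray(p,u.mean(),v,.035);P.append(x);print(v,u.min(),u.max(),x.round(4))
P=np.array(P);d=P[0]-P[-1];yaw=np.arctan2(-d[1],-d[0]);print('yaw',np.degrees(yaw))
v=np.where(m.any(1))[0].min();e=ray(p,287.5,v,.035);print('end',v,e)
ax=np.array([np.cos(yaw),np.sin(yaw),0]);print('grip from end',e+.03*ax)
for uv in ((228,297),(341,297),(240,259),(333,259)): print(uv,ray(p,*uv,.07))
print('model grip',place([*o['bin'][:2],0,o['bin'][3]],np.array([[-.125,0,0],[-.155,0,0],[-.068,.04,0],[-.068,-.04,0]])))
E
```

```text
178 281 293 [0.4446 0.0982 0.035 ]
200 280 293 [0.4611 0.0912 0.035 ]
220 280 293 [0.4768 0.085  0.035 ]
240 281 293 [0.4933 0.079  0.035 ]
260 281 293 [0.5102 0.0723 0.035 ]
yaw -21.534636849938696
end 170 [0.4388126  0.10088345 0.035     ]
grip from end [0.46671847 0.08987154 0.035     ]
(228, 297) [0.50650346 0.02517654 0.07      ]
(341, 297) [0.53818824 0.10422842 0.07      ]
(240, 259) [0.48143333 0.04614327 0.07      ]
(333, 259) [0.50659036 0.1088962  0.07      ]
model grip [[0.46702355 0.08467026 0.        ]
 [0.43913164 0.09571749 0.        ]
 [0.53474782 0.10086974 0.        ]
 [0.50528854 0.02649131 0.        ]]
```

{"api": "step_arm", "payload": {"series": [[0,0,0,6,-2.5,40,100],[0,0,0,6,-2.5,75,100],[0,0,0,6,-2.5,105,100],[0,0,0,6,-2.5,122,100],[0,0,0,6,-2.5,126,100],[0,0,0,6,-2.5,126,60],[0,0,0,6,-2.5,126,0],[0,0,0,6,-2.5,126,0],[0,0,0,6,-2.5,126,0],[0,0,0,6,-2.5,126,0],[0,0,0,6,-2.5,126,0],[0,0,0,6,-2.5,126,0]], "squeeze": 110}}

```text
time: 4.3
position: [0.4678, 0.089, 0.0315]
ee_rot: [2.602, 1.756, 0.002]
ft_force: [-2.0, -0.3, 6.8]
width: 0.0099
```

```bash
python3 -c "
from h import *
from plant import monitor
st=monitor.get_state();show(st)"
```

```text
t 4.3 grasp [0.4678 0.089  0.0255] head 68.0 z [ 0.002 -0.001 -1.   ] w 0.0099 F [-2.  -0.3  6.8] q [ 0.15  0.58 -0.58  2.15  0.59  0.57  0.33]
```

{"api": "step_arm", "payload": {"series": [[0,0,0,0,0,-10,0],[0,0,0,0,0,-30,0],[0,0,0,0,0,-55,0],[0,0,0,0,0,-77,0],[0,0,-0.1,0,5,-77,0],[0,0,-0.2,-2,10,-77,0],[0,0,-0.32,-3,15,-77,0],[0,0,-0.44,-4,20,-77,0],[0,0,-0.56,-5,25,-77,0],[0,0,-0.68,-6,30,-77,0],[0,0,-0.78,-7,35,-77,0],[0,0,-0.85,-8,38,-77,0]]}}

```text
time: 5.3
position: [0.5, 0.0669, 0.109]
ee_rot: [1.64, 2.677, -0.0]
ft_force: [0.5, 0.2, -1.3]
width: 0.0102
```

```bash
python3 -c "
from h import *
from plant import monitor
st=monitor.get_state();show(st);move(st,[.5,.067,.1025],154.4)"
```

```text
t 5.3 grasp [0.5    0.0669 0.103 ] head 117.0 z [ 0.002 -0.001 -1.   ] w 0.0102 F [ 0.5  0.2 -1.3] q [ 0.44  0.56 -0.88  2.04  0.59  0.82  1.25]
turn [ 0.     0.002 -0.653] shift [0.1 0.1 0.5]
```

{"api": "step_arm", "payload": {"series": [[0,0,-0.1,0,0,0,0],[0,0,-0.2,0,0,0,0],[0,0,-0.32,0,0,0,0],[0,0,-0.44,0,0,0,0],[0,0,-0.54,0,0,0,0],[0,0,-0.62,0,0,0,0],[0,0,-0.65,0,0,0,0],[0,0,-0.65,0,0,0,0]]}}

```text
time: 5.97
position: [0.4996, 0.0665, 0.1093]
ee_rot: [0.698, 3.061, -0.002]
ft_force: [-0.6, 0.5, -0.9]
width: 0.01
```

```bash
python3 - <<'E'
from h import *; import pickle
from plant import monitor,eyes,silhouettes
st=monitor.get_state();show(st)
S=eyes.grab_frame('side');T=eyes.grab_frame('top')
pickle.dump((st,S,T),open('c1.pkl','wb'))
I=np.zeros((600,800,3),np.uint8)
g=np.array(st['position'])
y=np.radians(64.4)
q=[g[0]+.125*np.cos(y),g[1]+.125*np.sin(y),g[2]-.006-.0255,y]
def crop(p,x,y,w,h,f):
    J=cv2.resize(p['image'][y:y+h,x:x+w,::-1],None,fx=f,fy=f,interpolation=cv2.INTER_CUBIC)
    for b in BIN[:2]: cv2.polylines(J,[cv2.convexHull(((proj(p,place(q,b))-[x,y]+.5)*f).astype(np.float32)).astype(np.int32)],True,(0,0,255),1)
    return J
I[:,:400]=crop(S,220,60,100,150,4);I[:450,400:]=crop(T,150,150,100,113,4)[:450]
cv2.imwrite('pics/c1.png',I)
E
```

```text
t 5.97 grasp [0.4996 0.0665 0.1033] head 154.3 z [ 0.001 -0.002 -1.   ] w 0.01 F [-0.6  0.5 -0.9] q [ 0.54  0.62 -1.02  2.03  0.7   0.88  1.81]
```

View pics/c1.png

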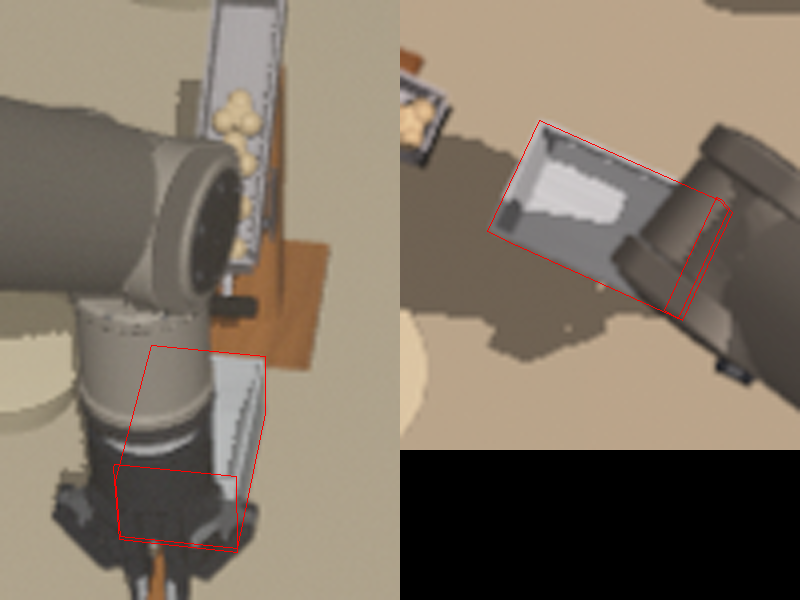

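The carried bin matches its model to about 2 mm in both views. It is level, and its axis points at the trough. Now advance 58 mm to contact, and then push.

{"api": "step_arm", "payload": {"series": [[0,0,0,0,12,0,0],[0,0,0,0,28,0,0],[0,0,0,0,42,0,0],[0,0,0,0,52,0,0],[0,0,0,0,60,0,0],[0,0,0,0,66,0,0],[0,0,0,0,71,0,0],[0,0,0,0,75,0,0],[0,0,0,0,78,0,0],[0,0,0,0,80,0,0],[0,0,0,0,81,0,0]]}}

```text
time: 6.98
position: [0.535, 0.1393, 0.1091]
ee_rot: [0.702, 3.06, -0.003]
ft_force: [-1.1, -2.8, -2.3]
width: 0.0103
```

```bash
cat > look.py <<'E'
import sys
from h import *; import pickle
from plant import monitor,eyes,silhouettes
st=monitor.get_state();show(st);n=sys.argv[1]
S=eyes.grab_frame('side');T=eyes.grab_frame('top')
pickle.dump((st,S,T),open(n+'.pkl','wb'))
for nm,p in(('S',S),('T',T)):
    for th in('stilt0',): print(nm,th,[(round(d['conf'],2),np.round(d['extent']).tolist()) for d in silhouettes(p,th) if d['conf']>.25])
f=lambda p,x,y,w,h,k:cv2.resize(p['image'][y:y+h,x:x+w,::-1],None,fx=k,fy=k,interpolation=cv2.INTER_CUBIC)
I=np.zeros((560,800,3),np.uint8)
I[:,:400]=f(S,220,40,100,140,4);I[:480,400:]=f(T,100,130,100,120,4)
cv2.imwrite(f'pics/{n}.png',I)
print('F along push',st['ft_force']@[.432,.902,0])
E
python3 look.py c2
```

```text
t 6.98 grasp [0.535  0.1393 0.1031] head 154.2 z [ 0.001 -0.002 -1.   ] w 0.0103 F [-1.1 -2.8 -2.3] q [ 0.37  0.68 -0.99  1.92  0.72  0.94  1.71]
S stilt0 []
T stilt0 [(0.56, [156.0, 178.0, 165.0, 189.0])]
F along push -2.98072006538311
```

View pics/c2.png

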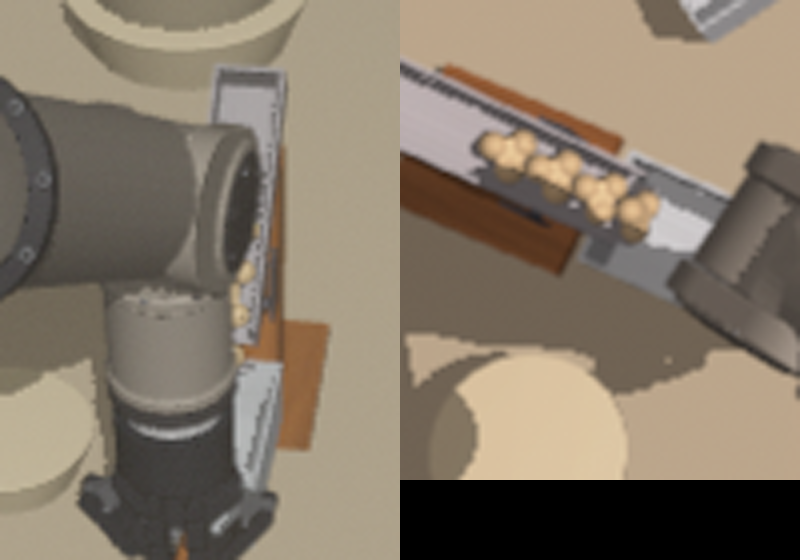

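The gate has dropped: push is 3 N, and the stilts appear to be starting to slide at top crop (635,215). I push a few mm more and hold.

{"api": "step_arm", "payload": {"series": [[0,0,0,0,3,0,0],[0,0,0,0,5,0,0],[0,0,0,0,5,0,0],[0,0,0,0,5,0,0],[0,0,0,0,5,0,0],[0,0,0,0,5,0,0],[0,0,0,0,5,0,0],[0,0,0,0,5,0,0],[0,0,0,0,5,0,0],[0,0,0,0,5,0,0],[0,0,0,0,5,0,0],[0,0,0,0,5,0,0]]}}

```text
time: 8.18
position: [0.5372, 0.1437, 0.1092]
ee_rot: [0.702, 3.06, -0.002]
ft_force: [-1.7, -1.9, -3.9]
width: 0.0102
```

```bash
python3 look.py c3
```

```text
t 8.18 grasp [0.5372 0.1437 0.1032] head 154.1 z [ 0.002 -0.002 -1.   ] w 0.0102 F [-1.7 -1.9 -3.9] q [ 0.36  0.69 -0.99  1.92  0.72  0.94  1.71]
S stilt0 []
T stilt0 [(0.47, [160.0, 180.0, 170.0, 192.0])]
F along push -2.4744519723893355
```

View pics/c3.png

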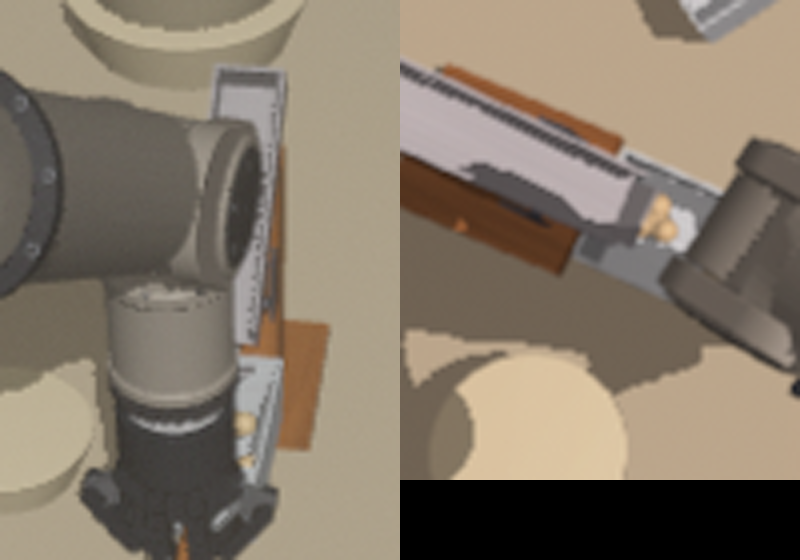

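The trough is empty at top crop (520,160), and stilts show in the bin's mouth at (660,220). I hold two more rows and then back out level.

{"api": "step_arm", "payload": {"series": [[0,0,0,0,0,0,0],[0,0,0,0,0,0,0],[0,0,0,0,-5,0,0],[0,0,0,0,-12,0,0],[0,0,0,0,-21,0,0],[0,0,0,0,-32,0,0],[0,0,0,0,-44,0,0],[0,0,0,0,-56,0,0],[0,0,0,0,-68,0,0],[0,0,0,0,-80,0,0],[0,0,0,0,-90,0,0],[0,0,0,0,-95,0,0]]}}

```text
time: 9.38
position: [0.495, 0.0562, 0.1092]
ee_rot: [0.705, 3.06, -0.004]
ft_force: [-0.4, -0.6, -1.5]
width: 0.0099
```

```bash
python3 look.py c4; python3 - <<'E'
from h import *;import pickle
st,S,T=pickle.load(open('c4.pkl','rb'))
print('dF')
c=pickle.load(open('m1.pkl','rb'))[2]['case'];print(c)
yaw=c[3];d=np.array([np.cos(yaw),np.sin(yaw)])
g=c[:2]-(.125+.165)*d;print(np.degrees(yaw),g,np.hypot(*g));move(st,[g[0],g[1],.1],90+np.degrees(yaw))
E
```

```text
t 9.38 grasp [0.4951 0.0562 0.1032] head 154.0 z [ 0.001 -0.003 -1.   ] w 0.0099 F [-0.4 -0.6 -1.5] q [ 0.56  0.61 -1.02  2.05  0.7   0.88  1.83]
S stilt0 []
T stilt0 [(0.55, [213.0, 198.0, 223.0, 209.0]), (0.51, [212.0, 208.0, 213.0, 211.0]), (0.4, [187.0, 196.0, 202.0, 204.0])]
F along push -0.733766162097531
dF
[ 0.63930727 -0.25195608  0.00226671 -0.89158492]
-51.084053027145984 [ 0.45713518 -0.02631626] 0.45789203329693723
turn [1.000e-03 4.000e-03 2.009e+00] shift [ -2.  -90.8   3.4]
```

View pics/c4.png

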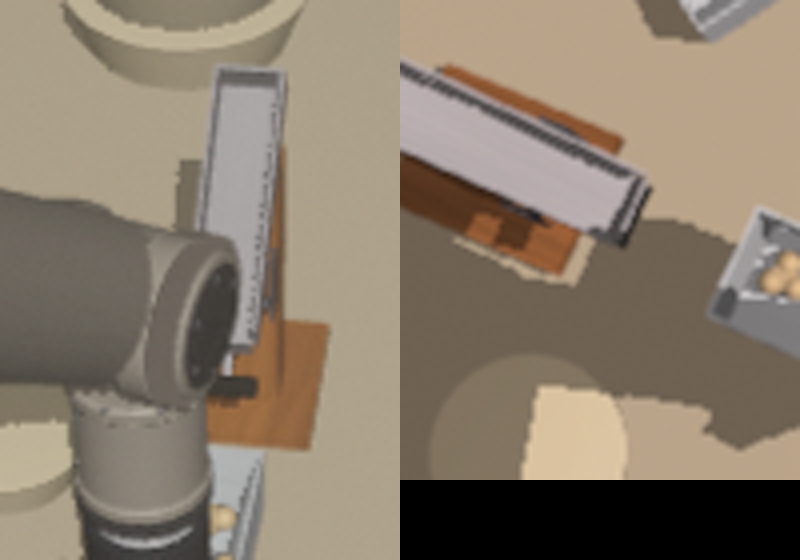

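The trough is empty, the gate is shut, and nothing lies on the bench. Now swing to the case, pulling back first so the bin clears the cup mould.

{"api": "step_arm", "payload": {"series": [[0,0,0.02,0,-12,-2,0],[0,0,0.07,0,-28,-5,0],[0,0,0.15,-1,-46,-8,0],[0,0,0.24,-1,-62,-10,0],[0,0,0.34,-1,-76,-10,0],[0,0,0.44,-2,-86,-10,0],[0,0,0.54,-2,-91,-10,0],[0,0,0.64,-2,-91,-10,0],[0,0,0.74,-2,-91,-10,0],[0,0,0.84,-2,-91,-10,0],[0,0,0.94,-2,-91,-10,0],[0,0,1.03,-2,-91,-10,0]]}}

```text
time: 10.58
position: [0.4588, -0.023, 0.1198]
ee_rot: [2.122, 2.313, 0.003]
ft_force: [0.5, 1.0, -2.2]
width: 0.0104
```

```bash
python3 -c "
from h import *
from plant import monitor
st=monitor.get_state();show(st);move(st,[.457,-.026,.1],38.9)"
```

```text
t 10.58 grasp [ 0.4588 -0.023   0.1138] head 94.9 z [ 0.003 -0.    -1.   ] w 0.0104 F [ 0.5  1.  -2.2] q [ 0.61  0.45 -0.83  2.14  0.49  0.75  1.12]
turn [ 0.003 -0.001  0.978] shift [-2.8 -2.1 13.8]
```

{"api": "step_arm", "payload": {"series": [[0,0,0.08,0,0,0,0],[0,0,0.17,-1,-1,0,0],[0,0,0.27,-2,-2,0,0],[0,0,0.37,-3,-2,0,0],[0,0,0.47,-3,-2,0,0],[0,0,0.57,-3,-2,0,0],[0,0,0.67,-3,-2,0,0],[0,0,0.77,-3,-2,0,0],[0,0,0.86,-3,-2,0,0],[0,0,0.93,-3,-2,0,0],[0,0,0.97,-3,-2,0,0],[0,0,0.978,-3,-2,0,0]]}}

```text
time: 11.58
position: [0.4576, -0.0248, 0.1199]
ee_rot: [2.961, 1.046, 0.007]
ft_force: [-0.1, 0.3, -2.0]
width: 0.01
```

```bash
python3 - <<'E'
from h import *; import pickle
from plant import monitor,eyes,silhouettes
st=monitor.get_state();show(st)
S=eyes.grab_frame('side');T=eyes.grab_frame('top')
pickle.dump((st,S,T),open('k1.pkl','wb'))
f=lambda p,x,y,w,h,k:cv2.resize(p['image'][y:y+h,x:x+w,::-1],None,fx=k,fy=k,interpolation=cv2.INTER_CUBIC)
I=np.zeros((600,800,3),np.uint8)
I[:,:400]=f(S,240,220,160,240,2.5)[:600] if 0 else 0
a=f(S,230,200,170,150,2.5)[:,:425];I[:375,:425]=a
b=f(T,240,135,160,120,2.3);
I=np.zeros((600,800,3),np.uint8);I[:300,:400]=f(T,260,135,133,100,3)[:300,:400] if 0 else 0
t=f(T,265,135,133,118,3);s=f(S,265,240,133,118,3)
I[:354,:399]=t;I[:354,400:799]=s;cv2.imwrite('pics/k1.png',I[:354])
print([(round(d['conf'],2),np.round(d['extent']).tolist()) for d in silhouettes(T,'stilt0') if d['conf']>.25])
E
```

```text
t 11.58 grasp [ 0.4577 -0.0248  0.1139] head 38.9 z [ 0.004  0.001 -1.   ] w 0.01 F [-0.1  0.3 -2. ] q [ 0.44  0.38 -0.61  2.15  0.34  0.7   0.28]
[(0.48, [312.0, 214.0, 324.0, 226.0]), (0.46, [304.0, 200.0, 318.0, 211.0])]
```

View pics/k1.png

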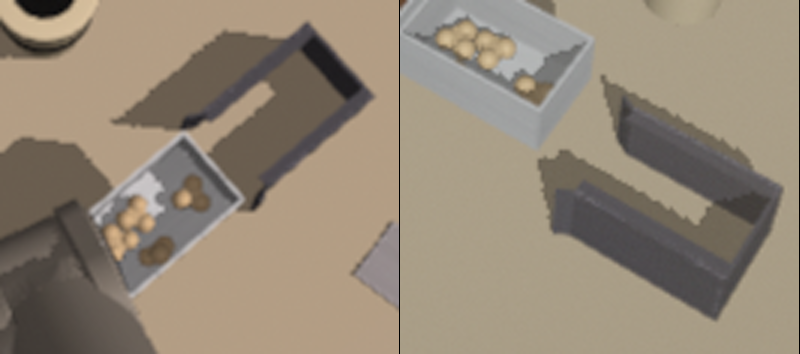

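All four stilts are visible in the bin: top crop (190,195), (157,252), (130,215) and (115,240). The case's top back corners are at top crop (308,25) and (372,97), and side crop (783,190) and (725,275). From these I work out the case axis.

```bash
python3 - <<'E'
from h import *; import pickle
st,S,T=pickle.load(open('k1.pkl','rb'))
t=lambda u,v:(265+u/3-.5*2/3,135+v/3-.33); s=lambda u,v:(265+(u-400)/3-.33,240+v/3-.33)
BL=tri([(T,t(308,25)),(S,s(783,188))]);BR=tri([(T,t(372,97)),(S,s(725,275))])
print(BL,BR,np.linalg.norm(BL-BR))
# dark mask, side walls in the top view: fit lines of wall tops
g=T['image'].astype(int);hsv=cv2.cvtColor(T['image'],cv2.COLOR_RGB2HSV)
m=((g[...,2]>=g[...,0]-6)&(g.max(2)<110)).astype(np.uint8);m[:140]=0;m[210:]=0;m[:,:325]=0;m[:,392:]=0
ys,xs=np.nonzero(m)
P=np.array([ray(T,x,y,.066)[:2] for x,y in zip(xs,ys)])
best=[]
for yaw in np.radians(np.arange(-58,-42,.25)):
    n=np.array([-np.sin(yaw),np.cos(yaw)]);h,e=np.histogram(P@n,bins=np.arange(-.3,.7,.002));best.append(((h**2).sum(),np.degrees(yaw)))
best.sort(reverse=True);print(best[:5]);yaw=np.radians(np.mean([b[1] for b in best[:5]]))
d=np.array([np.cos(yaw),np.sin(yaw)]);n=np.array([-d[1],d[0]])
h,e=np.histogram(P@n,bins=np.arange((P@n).min(),(P@n).max()+.002,.002));print(e[:-1].round(3).tolist(),h.tolist())
print('axial range',(P@d).min(),(P@d).max())
M=(BL+BR)[:2]/2
print('mid back: axial',M@d,'lat',M@n,'yaw from back edge',np.degrees(np.arctan2((BL-BR)[1],(BL-BR)[0]))-90)
gp=st['position'][:2];print('grip lat',gp@n,'ax',gp@d)
o=pickle.load(open('m1.pkl','rb'))[2]['case'];print('fit lat',o[:2]@n,'ax',o[:2]@d)
cv2.imwrite('pics/mask.png',m*255)
E
```

```text
[ 0.71792343 -0.27594992  0.06660807] [ 0.64684798 -0.33040573  0.06852587] 0.08955909964270563
[(np.int64(15917), np.float64(-52.0)), (np.int64(15893), np.float64(-51.25)), (np.int64(15773), np.float64(-51.5)), (np.int64(15719), np.float64(-51.0)), (np.int64(15647), np.float64(-50.5))]
[0.294, 0.296, 0.298, 0.3, 0.302, 0.304, 0.306, 0.308, 0.31, 0.312, 0.314, 0.316, 0.318, 0.32, 0.322, 0.324, 0.326, 0.328, 0.33, 0.332, 0.334, 0.336, 0.338, 0.34, 0.342, 0.344, 0.346, 0.348, 0.35, 0.352, 0.354, 0.356, 0.358, 0.36, 0.362, 0.364, 0.366, 0.368, 0.37, 0.372, 0.374, 0.376, 0.378, 0.38, 0.382, 0.384, 0.386, 0.388, 0.39, 0.392] [4, 8, 37, 32, 33, 35, 35, 28, 7, 8, 7, 9, 7, 8, 8, 9, 6, 9, 8, 6, 7, 8, 7, 7, 9, 6, 9, 7, 8, 7, 9, 6, 9, 7, 7, 7, 7, 7, 6, 8, 6, 9, 34, 35, 34, 35, 37, 32, 5, 2]
axial range 0.49844273359775765 0.6643534019354039
mid back: axial 0.663564909310114 lat 0.3424159080824825 yaw from back edge -52.54177689459244
grip lat 0.3413743882925731 ax 0.30580868292078933
fit lat 0.3408805938875922 ax 0.5966540662882993
```

{"api": "step_arm", "payload": {"series": [[0,0,0,1,0,10,0],[0,0,0,1.5,0,25,0],[0,0,0,1.5,0,42,0],[0,0,0,1.5,0,58,0],[0,0,0,1.5,0,70,0],[0,0,0,1.5,0,78,0],[0,0,0,1.5,0,83,0],[0,0,0,1.5,0,86,0],[0,0,0,1.5,0,88,0],[0,0,0,1.5,0,88,0]]}}

```text
time: 12.57
position: [0.4592, -0.0243, 0.0321]
ee_rot: [2.96, 1.049, 0.006]
ft_force: [0.7, 1.0, -1.0]
width: 0.0101
```

```bash
cat > k.py <<'E'
import sys
from h import *; import pickle
from plant import monitor,eyes,silhouettes
st=monitor.get_state();show(st);n=sys.argv[1]
T=eyes.grab_frame('top');S=eyes.grab_frame('side')
pickle.dump((st,S,T),open(n+'.pkl','wb'))
yaw=np.radians(-51.25);d=np.array([np.cos(yaw),np.sin(yaw)]);nn=np.array([-d[1],d[0]])
print('grip lat',st['position'][:2]@nn,'ax',st['position'][:2]@d,'F ax/lat',st['ft_force'][:2]@d,st['ft_force'][:2]@nn)
f=lambda p,x,y,w,h,k:cv2.resize(p['image'][y:y+h,x:x+w,::-1],None,fx=k,fy=k,interpolation=cv2.INTER_CUBIC)
I=np.hstack([f(T,270,140,133,118,3),f(S,265,240,133,118,3)])
y=np.radians(Ro.from_rotvec(st['ee_rot']).as_matrix()[:,0]@[0,0,0]) 
x=Ro.from_rotvec(st['ee_rot']).as_matrix()[:,0];y=np.arctan2(x[1],x[0])-np.pi/2
q=[st['position'][0]+.125*np.cos(y),st['position'][1]+.125*np.sin(y),st['position'][2]-.0315,y]
for b in BIN[:1]:
    cv2.polylines(I,[cv2.convexHull(((proj(T,place(q,b))-[270,140]+.5)*3).astype(np.float32)).astype(np.int32)],True,(0,0,255),1)
cv2.imwrite(f'pics/{n}.png',I)
E
python3 k.py k2
```

```text
t 12.57 grasp [ 0.4592 -0.0243  0.0261] head 39.0 z [ 0.004  0.    -1.   ] w 0.0101 F [ 0.7  1.  -1. ] q [ 0.32  0.54 -0.49  2.19  0.51  0.52  0.13]
grip lat 0.34290226962459003 ax 0.30640236302851537 F ax/lat -0.3707684890575893 1.1703499335651002
```

View pics/k2.png

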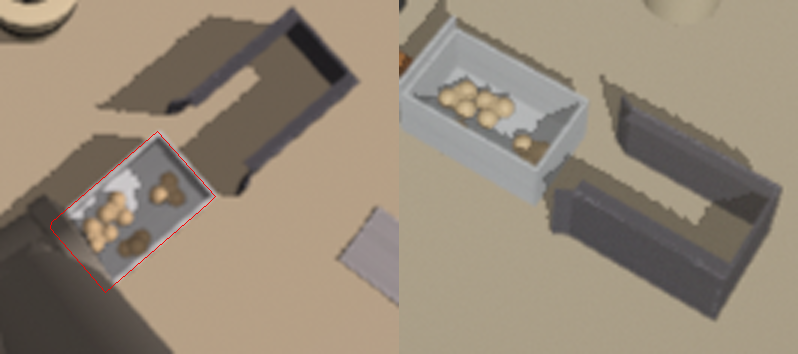

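The bin stands on the bench in front of the mouth, its overlay aligned within about 1 px, with four stilts visible. Now slide it in.

{"api": "step_arm", "payload": {"series": [[0,0,0,0,0,0.7,0],[0,0,0,0,4,0.7,0],[0,0,0,0,12,0.7,0],[0,0,0,0,20,0.7,0],[0,0,0,0,28,0.7,0],[0,0,0,0,36,0.7,0],[0,0,0,0,44,0.7,0],[0,0,0,0,52,0.7,0],[0,0,0,0,60,0.7,0],[0,0,0,0,67,0.7,0],[0,0,0,0,71,0.7,0],[0,0,0,0,72,0.7,0]]}}

```text
time: 13.67
position: [0.5052, -0.0813, 0.0318]
ee_rot: [2.96, 1.047, 0.008]
ft_force: [-1.5, -0.1, 2.2]
width: 0.0102
```

```bash
python3 k.py k3
```

```text
t 13.67 grasp [ 0.5053 -0.0813  0.0258] head 39.0 z [ 0.005 -0.    -1.   ] w 0.0102 F [-1.5 -0.1  2.2] q [ 0.43  0.6  -0.49  2.07  0.5   0.58  0.27]
grip lat 0.3431470286243083 ax 0.3796433714105386 F ax/lat -0.8616029239672307 -1.2196443203975047
```

{"api": "step_arm", "payload": {"series": [[0,0,0,0,5,0,0],[0,0,0,0,14,0,0],[0,0,0,0,24,0,0],[0,0,0,0,34,0,0],[0,0,0,0,44,0,0],[0,0,0,0,54,0,0],[0,0,0,0,63,0,0],[0,0,0,0,71,0,0],[0,0,0,0,77,0,0],[0,0,0,0,81,0,0],[0,0,0,0,83,0,0],[0,0,0,0,84,0,0]]}}

```text
time: 14.77
position: [0.5579, -0.1465, 0.032]
ee_rot: [2.959, 1.048, 0.007]
ft_force: [-1.5, 0.2, -1.9]
width: 0.0105
```

```bash
python3 k.py k4
```

```text
t 14.77 grasp [ 0.5579 -0.1465  0.026 ] head 39.0 z [ 0.005 -0.    -1.   ] w 0.0105 F [-1.5  0.2 -1.9] q [ 0.52  0.67 -0.49  1.92  0.49  0.67  0.41]
grip lat 0.3433798660665317 ax 0.4634879021490927 F ax/lat -1.1442730190000976 -1.0415597888859613
```

Creep until the back wall is felt.

{"api": "step_arm", "payload": {"series": [[0,0,0,0,1.5,0,0],[0,0,0,0,3,0,0],[0,0,0,0,4.5,0,0],[0,0,0,0,6,0,0],[0,0,0,0,7.5,0,0],[0,0,0,0,7.5,0,0]]}}

```text
time: 15.37
position: [0.5621, -0.1513, 0.032]
ee_rot: [2.96, 1.05, 0.006]
ft_force: [-3.6, 4.1, 0.4]
width: 0.01
```

```bash
python3 k.py k5
```

```text
t 15.37 grasp [ 0.5621 -0.1513  0.026 ] head 39.1 z [ 0.004  0.001 -1.   ] w 0.01 F [-3.6  4.1  0.4] q [ 0.53  0.67 -0.49  1.91  0.49  0.68  0.42]
grip lat 0.3436791658015938 ax 0.46978951641527206 F ax/lat -5.4925392799223225 -0.24479935232899797
```

{"api": "step_arm", "payload": {"series": [[0,0,0,0,2,0,0],[0,0,0,0,4,0,0],[0,0,0,0,4,0,0]]}}

```text
time: 15.72
position: [0.5623, -0.1512, 0.0318]
ee_rot: [-2.957, -1.052, -0.001]
ft_force: [-8.4, 9.7, 7.6]
width: 0.0102
```

```bash
python3 k.py k6
```

```text
t 15.72 grasp [ 0.5623 -0.1512  0.0258] head 39.2 z [-0.001  0.003 -1.   ] w 0.0102 F [-8.4  9.7  7.6] q [ 0.53  0.68 -0.49  1.9   0.48  0.68  0.43]
grip lat 0.34390543991121114 ax 0.4699188554591769 F ax/lat -12.794087421436682 -0.48665309412765545
```

View pics/k6.png

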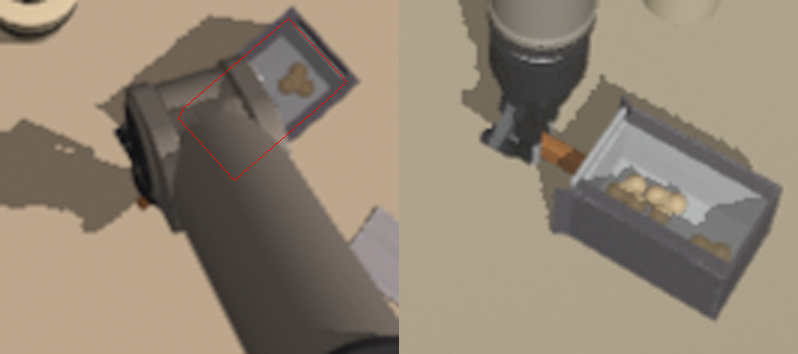

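The bin is against a hard stop: 12.8 N with no further travel. Both views show it filling the case, with the handle outside. I relieve the push, open and go up.

{"api": "step_arm", "payload": {"series": [[0,0,0,0,0,0,0],[0,0,0,0,0,0,0],[0,0,0,0,0,0,30],[0,0,0,0,0,0,60],[0,0,0,0,0,0,60],[0,0,0,0,0,0,60],[0,0,0,0,0,-5,60],[0,0,0,0,0,-20,60],[0,0,0,0,0,-45,60],[0,0,0,0,0,-80,60],[0,0,0,0,0,-120,60],[0,0,0,0,0,-150,60]]}}

```text
time: 16.82
position: [0.563, -0.1517, 0.185]
ee_rot: [-2.958, -1.052, -0.004]
ft_force: [0.6, -0.5, -0.4]
width: 0.0513
```

{"api": "step_arm", "payload": {"series": [[0,0,0,0,-30,-20,60],[0,0,0,0,-65,-40,60],[0,0,0,0,-80,-60,60],[0,0,0,0,-80,-60,60],[0,0,0,0,-80,-60,60]]}}

```text
time: 17.23
position: [0.5128, -0.0895, 0.2467]
ee_rot: [2.959, 1.055, 0.008]
ft_force: [0.5, -0.4, -0.0]
width: 0.0511
```

```bash
python3 k.py k7; python3 - <<'E'
import pickle,cv2
from h import *
st,S,T=pickle.load(open('k7.pkl','rb'))
f=lambda p,x,y,w,h,k:cv2.resize(p['image'][y:y+h,x:x+w,::-1],None,fx=k,fy=k,interpolation=cv2.INTER_CUBIC)
I=np.hstack([f(T,270,140,133,118,3),f(S,265,240,133,118,3)])
cv2.imwrite('pics/k8.png',np.vstack([I,np.hstack([cv2.resize(T['image'][:,:,::-1],(320,240)),cv2.resize(S['image'][:,:,::-1],(320,240)),np.zeros((240,I.shape[1]-640,3),np.uint8)])]))
E
```

```text
t 17.23 grasp [ 0.5129 -0.0895  0.2407] head 39.2 z [ 0.005  0.001 -1.   ] w 0.0511 F [ 0.5 -0.4 -0. ] q [ 0.62  0.3  -0.68  1.9   0.22  1.01  0.53]
grip lat 0.34391405092933675 ax 0.390832464718154 F ax/lat 0.5881338542726593 0.17344598559630564
```

View pics/k8.png

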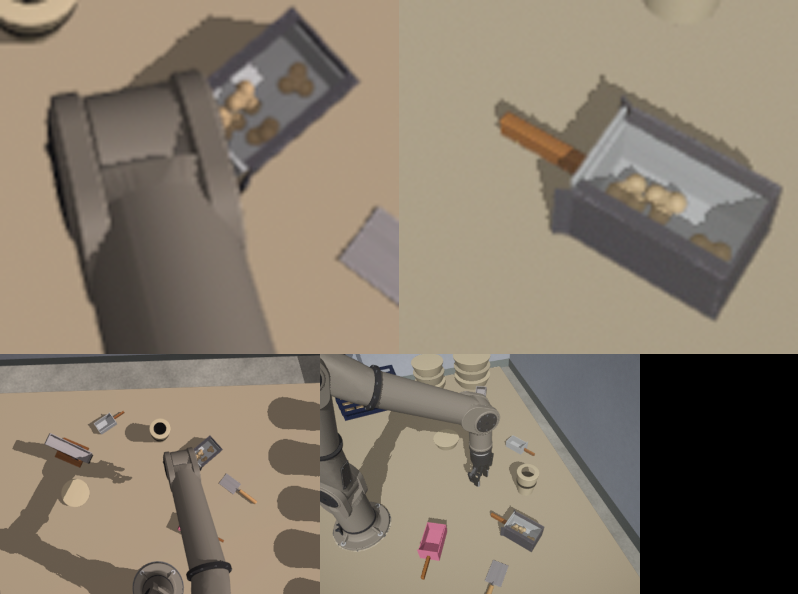

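The bin is fully in the case with the handle outside, four stilts are inside, and the robot is clear. The moulds and knife are where they were.

```bash
python3 -c "
from plant import finish_job;print(finish_job())"
```

```text
the job is handed in; nothing more can be done
None
```

The job is done and handed in at about 17 s of the 54 s allowed; the hand-in reported no verdict. I took the larger grey bin by its handle and pushed it against the paddle with about 3 N. I held it there until the chute was empty, set it on the bench in front of the case, slid it home, let go and moved the arm clear.

**Last checks**
- **Stilts:** all four show in the bin in the pictures. The trough is empty and the gate is shut.
- **Bin home:** it met a hard stop at 12.8 N with no further travel, about 1 mm from where I expected the back wall. The handle is outside.
- **Moulds and knife:** they look unmoved in the final pictures. I judged this by eye and did not measure it.
- **Robot:** the wrist force reads about zero, and the arm touches nothing.

**What disagreed**
- **Handle:** the first two-camera fit was about 5 mm off sideways. I corrected it from the wrist camera before gripping.
- **Case centreline:** three estimates differed by up to about 3 mm. I aimed at 343 mm, within 2 mm of all three, and the bin slid in without resistance.
- **Handle width:** the finger opening read about 10 mm on the 12 mm handle, but the grip held without slipping.

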